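# Clamp two round-nosed wire formers the same way round

### The arm

A 7-joint arm with a two-finger parallel gripper is mounted at the origin on the work surface. World frame = base frame: x ahead of the robot, y to its left, z up, the work surface at z = 0. Lengths are in m, angles in rad, forces in N, time in s.
With the tool pointing down it reaches from about 0.4 to 0.875 m from the base axis. Payload 19.3 kg.
Tool frame: the origin (TCP) lies on the centre line of the jaws, within the pads' length; the fingertips stand 8 mm ahead of it and the grasp point (between the pads) lies 11 mm behind it; z points along the fingers, y is the line along which they close (so a half turn about z gives the same grasp; the last joint's range is limited). The gripper opens to 85 mm and grips with 20 to 120 N. Pads are 22 mm wide; open, the fingers measure 114 mm over their backs; the gripper's body (76 mm by 85 mm) begins 54 mm behind the grasp point. The pads swing forward as they close: fully open they stand 13 mm farther back than shut.
Start: joints at [1.167, 0.521, -0.036, 1.599, 0.021, 1.021, -0.113], TCP at [0.205, -0.591, 0.239] pointing down, gripper open.
Joint ranges: [-2.91, 2.91], [-0.3, 2.13], [-1.5, 1.42], [0.17, 2.43], [-1.26, 4.41], [0.16, 1.93], [-2.52, 2.52]. Speed limits (rad/s): [1.89, 1.89, 2.39, 2.39, 3.01, 3.01, 3.01].

### API

Orientations are given as [roll, pitch, yaw] about the fixed x, y, z axes, in that order (R = Rz(yaw) Ry(pitch) Rx(roll)).
In Python, from workcell import status, grab_frame, camera_params, bot, search_frame, silhouettes gives the robot as it stands.
- The arm moves only by the shell command python3 -m creep 'ROWS' [FORCE]. ROWS is JSON, a list of rows, each a list of 5 numbers: the shift along the tool's x, y, z in units of 60 mm (1.0 is 60 mm), then the turn about the tool's z in units of 8 degrees (1.0 is 8 degrees), then the opening, from 0 (shut) to 1 (fully open). In form: [[x, y, z, twist, hand], ...]. A call has 1 to 5 rows; each row is the pose to reach, as a shift and turn from the pose commanded when the call began, along the tool's axes at that moment; what a row does not reach only later rows make up. A row lasts 1/8 s, in which the tool goes at most 62.5 mm and 10.7 degrees, less where a joint would pass 70% of its speed; a pose out of reach is approached as far as the arm can. A call with a gripper value outside its range is refused whole. The fingers move at their own pace and stop on an object; FORCE is the grip in N (left out, the last holds). Time passes only in rows, so rows that repeat a pose let the fingers close. It gives the time, the measured TCP pose, the force, the opening and the grip force at its end, in the units of the state.
- status.observe(): the state, without advancing time (a new reading comes with each control period).
- grab_frame(name): name is "side" or "top"; returns the picture (480x640x3 uint8, blue, green, red); there is no depth.
- camera_params(name): a dict with "K" (3x3 intrinsics, pixels), "k1" (the pictures are not rectified: a ray, as slopes to the right and down, at radius r is drawn at 1 + k1 r^2 times it, then the intrinsics apply), "rvec" (rotation vector, rad) and "tvec" (3), from world to camera coordinates, as OpenCV has them. Camera axes: x right, y down, z forward; pixel columns grow to the right and rows downward; lengths in m; the calibration is good to about 2 mm. A picture is of the moment at which its call begins. camera_params takes no time and is no camera call.
- bot.job_done(): hands the job in; it is judged then, once.
Trained networks look in the newest picture that a camera, given by its name, has taken for a name from the list of things; names that differ only in an ending like _2 or _b are one class to them, and where a whole thing is asked for, a point or a joint stands for the part that bears it (a point fixed in the world has none). Each returns a list of dicts, best first, with "p" (0 to 1); they miss things now and then, are a little off and sometimes report something else, mostly with a low value. They report only what shows in the picture. A call takes as long as a camera call.
- search_frame(camera, name): "extent" ([left, top, right, bottom] as shares, 0 to 1, of the picture: columns of its width, rows of its height, round what is visible of it).
- silhouettes(camera, name): "mask" (480x640 bool, what is visible of it) and "extent" ([left, top, right, bottom] as shares, 0 to 1, of the picture: columns of its width, rows of its height, round what is visible of it).
The state is a dict: "clock": time; "qpos": joint angles; "qd": joint speeds; "joint_efforts": joint torques, N m; "position": TCP position; "tool_rot": TCP orientation; "force": force on the tool from outside, world axes, zero at the start; "moment": the same for the moment, N m; "grip_width": finger opening in m; "finger_force": force on a finger pad.
Only numpy, scipy, OpenCV 4.12 (cv2) and the standard library are available. Lean on these libraries where they do the work, as an engineer would, in place of code of your own. Each camera call takes 0.05 s, during which the arm holds its last target. There are 200 camera calls.

### The job

Lay the two round-nosed wooden formers flat in the clamping tray, one in each lane, both with the round nose towards the fixed fence. When both are lying in their lanes, slide the tray's jaw (the bar with the handle) shut against their square tails until both formers are pressed firmly home against the fence, and let go. Leave the plain square-ended block and the other things on the bench where they are.

Things in the scene. Friction and masses are not known exactly. Their poses are not given: they have to be found in the camera images.
- former_a: First former: bullet-shaped hardwood block, 110 mm long, 44 wide, 45 tall, 0.16 kg; from above one end is a half-round nose (radius 22 mm), the other a square tail; a dark groove runs round its sides, a small steel disc marks the top near the tail. Lies on its underside. Origin: centre of the underside, 55 mm from either end; x to the nose, z up.
- former_b: Second former, interchangeable with the first: bullet-shaped hardwood block, 110 mm long, 44 wide, 45 tall, 0.16 kg; from above one end is a half-round nose (radius 22 mm), the other a square tail; a dark groove runs round its sides, a small steel disc marks the top near the tail. Lies on its underside. Origin: centre of the underside, 55 mm from either end; x to the nose, z up.
- former_a_nose (a point): Tip of the first former's round nose, at its underside.
- former_a_tail (a point): Middle of the first former's square tail face, at its underside.
- former_b_nose (a point): Tip of the second former's round nose, at its underside.
- former_b_tail (a point): Middle of the second former's square tail face, at its underside.
- tray: Clamping tray fixed to the table: pale board 180 (its x) x 270 mm (its y), 18 thick; origin: centre of its underside. Two lanes run along y, 62 mm wide, centred at x = -45 and +45 mm, floor 18 mm above the table, bordered by strips 8 mm high. Dark fixed fence across the -y end, 45 mm above the board, inner face at y = -115 mm; dark sliding jaw bar across the +y end.
- lane_near (a point): Foot of the fence in the lane at tray x = -45 mm (nearer the robot): on the fence's inner face, on the lane's centre line and floor. Axes as the tray's: y points along the lane from the fence to the jaw.
- lane_far (a point): The same point in the other lane, at tray x = +45 mm.
- jaw (a joint): Slide of the jaw, m: 0 = open (its face 200 mm from the fence), growing as it moves to the fence (tray -y); face to fence is 200 mm minus this, so 0.090 is shut on the 110 mm formers. Needs about 3 N and stays where left. The bar is 170 mm wide (tray x), 22 thick, from 28 to 64 mm above the table.
- jaw_grip (a point): Middle of the jaw's handle, a wooden block on top of the bar: 50 mm along tray x, 22 mm along tray y, from 64 to 112 mm above the table. The point is 92 mm above the table, 11 mm behind the jaw's pressing face. Axes as the tray's.
- offcut: Plain rectangular wooden block, square at both ends, 105 x 44 x 42 mm (long along its x; origin: centre of its underside): not a former. Bystander, to be left alone.
- bell_a: First bell: a copper bell standing on its mouth, 60 mm across, 70 mm tall (origin: centre of its underside). Bystander, to be left alone.
- bell_b: Second bell: a copper bell standing on its mouth, 60 mm across, 70 mm tall (origin: centre of its underside). Bystander, to be left alone.
- bauble: Round steel bauble 68 mm across, 66 mm tall, with a flat foot (origin there). Bystander, to be left alone.
- pliers: Pliers with black handles lying flat, about 185 mm long, 15 mm high; jaws to its +x. Bystander, to be left alone.
- heart_hook: Hook of dark iron rod with a heart-shaped end, lying flat, 155 mm long, 8 mm high; heart to its +x. Bystander, to be left alone.

How it is judged:
By the outcome, as a careful person would: the job done as asked, in the order asked, and still so for the second after the job is handed in, with the robot touching nothing.
It also fails if it takes over 72 s, if anything falls off the work surface, if the arm or the gripper's body presses on something with over 40 N, if the wrist force passes 120 N, or if a joint passes its speed limit or range.

## Working session

There is one attempt and no reset: what is moved stays moved. The work goes in short steps, Python scripts to look and compute and a shell command to move; the robot and the scene stay as the last step left them, time stands still between calls to the robot, and variables do not carry over. Pictures are saved under pics/ and viewed, at most 10 in all, crops included, and the job is handed in when it is done.

```bash
mkdir -p pics; ls; python3 - <<'E'
from workcell import *
import cv2
s=status.observe();print({k:s[k] for k in('clock','position','tool_rot','grip_width','force')})
for c in('top','side'):
    im=grab_frame(c);cv2.imwrite(f'pics/{c}0.png',im)
    p=camera_params(c);print(c,p)
    for n in('former_a','tray','offcut','jaw_grip','jaw'):
        print(n,[(round(d['p'],2),[round(v*k) for v,k in zip(d['extent'],(640,480,640,480))]) for d in search_frame(c,n)])
E
```

```text
pics
{'clock': 0.0, 'position': array([ 0.20462589, -0.59017952,  0.23871704]), 'tool_rot': array([-3.14040978e+00,  1.12059747e-04,  3.33861059e-01]), 'grip_width': 0.08526956880702272, 'force': array([-0.15582846,  0.23177851, -0.84767613])}
top {'K': array([[493.99627862,   0.        , 317.15767149],
       [  0.        , 493.99627862, 243.05060832],
       [  0.        ,   0.        ,   1.        ]]), 'k1': -0.02979939045838441, 'rvec': array([ 2.129362  , -2.09573215,  0.22598166]), 'tvec': array([0.02310248, 0.59636412, 0.9260449 ])}
former_a [(0.7, [269, 282, 293, 337]), (0.67, [157, 237, 196, 291]), (0.21, [348, 204, 499, 320])]
tray [(0.6, [351, 206, 501, 320])]
offcut [(0.9, [254, 209, 307, 255]), (0.37, [347, 204, 501, 320])]
jaw_grip [(0.6, [353, 230, 395, 319]), (0.29, [156, 239, 194, 296]), (0.18, [346, 206, 503, 323])]
jaw [(0.81, [352, 226, 398, 320]), (0.51, [156, 238, 193, 296])]
side {'K': array([[592.88997671,   0.        , 323.1642748 ],
       [  0.        , 592.88997671, 239.95447076],
       [  0.        ,   0.        ,   1.        ]]), 'k1': -0.07637520512080612, 'rvec': array([ 0.08168737, -2.8878385 ,  1.20121122]), 'tvec': array([0.56483095, 0.04566618, 1.26848351])}
former_a [(0.66, [345, 264, 400, 298]), (0.57, [289, 349, 356, 395])]
tray [(0.6, [278, 138, 380, 236])]
offcut [(0.55, [266, 251, 313, 306]), (0.54, [406, 321, 435, 362]), (0.51, [282, 142, 380, 236])]
jaw_grip [(0.92, [292, 180, 379, 226])]
jaw [(0.94, [295, 183, 377, 224]), (0.64, [280, 143, 379, 237])]
```

View pics/top0.png

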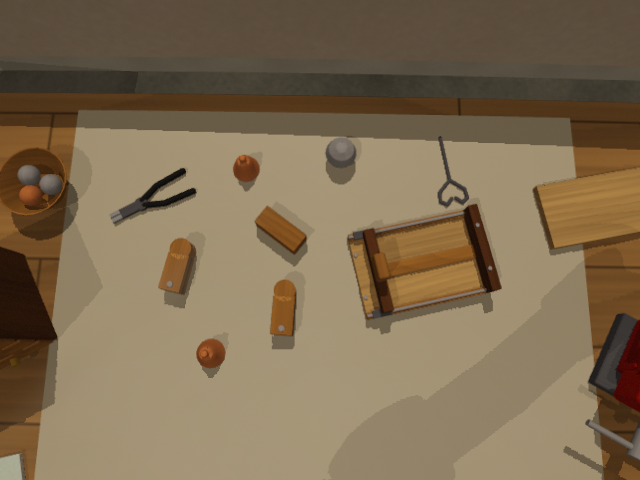

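View pics/side0.png

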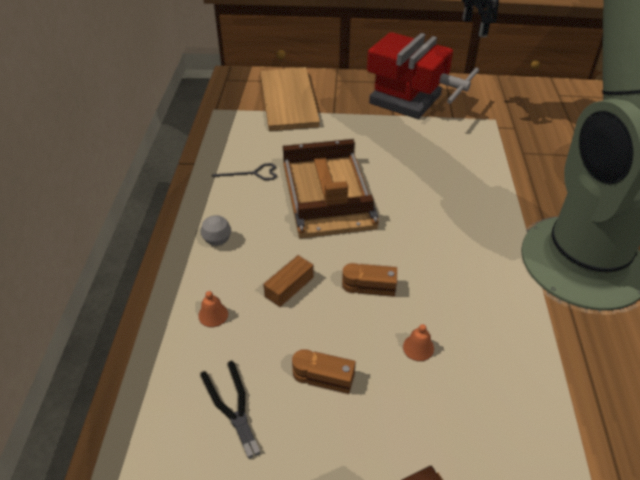

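```bash
cat > h.py <<'E'
import numpy as np,cv2
from scipy.optimize import minimize
from workcell import *
S=4
def proj(c,P):
    p=camera_params(c);return cv2.projectPoints(np.asarray(P,float),p['rvec'],p['tvec'],p['K'],np.array([p['k1'],0,0,0.]))[0][:,0]
def box(x0,x1,y0,y1,z0,z1): return np.array([[x,y,z] for x in(x0,x1) for y in(y0,y1) for z in(z0,z1)])
a=np.linspace(-np.pi/2,np.pi/2,15)
o=np.vstack([np.c_[.033+.022*np.cos(a),.022*np.sin(a)],[[-.055,.022],[-.055,-.022]]])
FORMER=[np.vstack([np.c_[o,0*o[:,:1]],np.c_[o,0*o[:,:1]+.045]])]
def jawp(q=0): return [box(-.085,.085,.085-q,.107-q,.028,.064),box(-.025,.025,.085-q,.107-q,.064,.112)]
TRAY=[box(-.09,.09,-.135,.135,0,.018),box(-.09,.09,-.135,-.115,.018,.063)]+jawp()
OFF=[box(-.0525,.0525,-.022,.022,0,.042)]
def pl(P,x,y,t,z=0):
    c,s=np.cos(t),np.sin(t);return P@np.array([[c,s,0],[-s,c,0],[0,0,1]])+[x,y,z]
def draw(c,parts,v,z=0):
    m=np.zeros((480,640),np.uint8)
    for P in parts: cv2.fillConvexPoly(m,np.round(cv2.convexHull(proj(c,pl(P,*v,z)).astype(np.float32))*16).astype(np.int32),255,cv2.LINE_AA,4)
    return m/255.
def fit(masks,parts,v0,z=0):
    def f(v):
        return sum(1-np.minimum(r:=draw(c,parts,v,z),m).sum()/np.maximum(r,m).sum() for c,m in masks.items())
    best=None
    for k in range(2):
        v0=np.array(v0 if best is None else best.x)
        r=minimize(f,v0,method='Nelder-Mead',options=dict(initial_simplex=np.vstack([v0]+[v0+d for d in np.diag([.02,.02,.2])]),xatol=1e-4,fatol=1e-4))
        best=r if best is None or r.fun<best.fun else best
    return best.x,best.fun
def ray(c,uv,z):
    p=camera_params(c);q=cv2.undistortPoints(np.array([[uv]],float),p['K'],np.array([p['k1'],0,0,0.]))[0,0]
    R=cv2.Rodrigues(p['rvec'])[0];d=R.T@[*q,1];C=-R.T@p['tvec'];return (C+d*(z-C[2])/d[2])[:2]
E
cat > m.py <<'E'
from h import *
M={c:{n:silhouettes(c,n) for n in('former_a','tray','jaw')} for c in('top','side') if grab_frame(c) is not None}
def near(c,n,uv):
    L=[d for d in M[c][n]]
    return min(L,key=lambda d:np.hypot((d['extent'][0]+d['extent'][2])*320-uv[0],(d['extent'][1]+d['extent'][3])*240-uv[1]))['mask'].astype(float)
for n,k,parts,ut,us,t0 in(('F1','former_a',FORMER,(177,265),(324,370),0.),('F2','former_a',FORMER,(284,308),(372,280),0.),('tray','tray',TRAY,(425,262),(330,187),.1),('jaw','jaw',jawp(),(375,273),(336,203),.1)):
    g=ray('top',(425,262) if n=='jaw' else ut,.02)
    for cs in(('top',),('side',),('top','side')):
        ms={c:near(c,k,ut if c=='top' else us) for c in cs}
        v,e=fit(ms,parts,[*g,t0]);print(n,cs,np.round(v,4),round(e,3),[int(m.sum()) for m in ms.values()])
for uv in((281,229),(210,353),(246,168),(341,153),(152,203),(450,190)):print(uv,ray('top',uv,.02))
E
python3 m.py
```

```text
F1 ('top',) [ 0.5524  0.3187 -0.2018] 0.101 [1388]
F1 ('side',) [ 0.5508  0.3187 -0.2102] 0.04 [2201]
F1 ('top', 'side') [ 0.551   0.3188 -0.2077] 0.144 [1388, 2201]
F2 ('top',) [ 0.4711  0.0989 -0.0435] 0.102 [1204]
F2 ('side',) [ 0.4667  0.0975 -0.1136] 0.085 [1623]
F2 ('top', 'side') [ 0.4685  0.0987 -0.0414] 0.195 [1204, 1623]
tray ('top',) [ 0.5678 -0.1812  0.2273] 0.044 [11703]
tray ('side',) [ 0.5639 -0.1837  0.226 ] 0.039 [7384]Traceback (most recent call last):
  File "m.py", line 10, in <module>
    v,e=fit(ms,parts,[*g,t0]);print(n,cs,np.round(v,4),round(e,3),[int(m.sum()) for m in ms.values()])
        ~~~^^^^^^^^^^^^^^^^^^
  File "h.py", line 26, in fit
    r=minimize(f,v0,method='Nelder-Mead',options=dict(initial_simplex=np.vstack([v0]+[v0+d for d in np.diag([.02,.02,.2])]),xatol=1e-4,fatol=1e-4))
    res = _minimize_neldermead(fun, x0, args, callback, bounds=bounds,
                               **options)
    fxr = func(xr)
    fx = function(np.copy(x), *(wrapper_args + args))
  File "h.py", line 22, in f
    return sum(1-np.minimum(r:=draw(c,parts,v,z),m).sum()/np.maximum(r,m).sum() for c,m in masks.items())
  File "h.py", line 22, in <genexpr>
    return sum(1-np.minimum(r:=draw(c,parts,v,z),m).sum()/np.maximum(r,m).sum() for c,m in masks.items())
                               ~~~~^^^^^^^^^^^^^
  File "h.py", line 18, in draw
    for P in parts: cv2.fillConvexPoly(m,np.round(cv2.convexHull(proj(c,pl(P,*v,z)).astype(np.float32))*16).astype(np.int32),255,cv2.LINE_AA,4)
                                                                 ~~~~^^^^^^^^^^^^^^
  File "h.py", line 6, in proj
    p=camera_params(c);return cv2.projectPoints(np.asarray(P,float),p['rvec'],p['tvec'],p['K'],np.array([p['k1'],0,0,0.]))[0][:,0]
ValueError: time passes only in moves, steps and waits
```

```bash
python3 - <<'E'
s=open('h.py').read()
s=s.replace("S=4\n","CP={c:camera_params(c) for c in('top','side')}\n").replace("p=camera_params(c)","p=CP[c]")
s+='''
def need(x,y,z,yaw):
    st=status.observe();r,p,w=st['tool_rot'];
    from scipy.spatial.transform import Rotation as Ro
    R=Ro.from_euler('xyz',st['tool_rot']).as_matrix()
    d=R.T@(np.array([x,y,z])-st['position']);dy=yaw-w
    dy=(dy+np.pi)%(2*np.pi)-np.pi
    print('t',round(st['clock'],2),'pos',np.round(st['position'],4),'yaw',round(w,3),'q',np.round(st['qpos'],2),'grip',round(st['grip_width'],4),'F',np.round(st['force'],1))
    print('  units',np.round(d/.06,3),'twist',round(-np.degrees(dy)/8,2))
'''
open('h.py','w').write(s)
E
python3 m.py; python3 -c "
from h import *
need(.469,.098,.15,3.07)"
```

```text
F1 ('top',) [ 0.5528  0.3178 -0.2179] 0.078 [1427]
F1 ('side',) [ 0.5497  0.3195 -0.2077] 0.048 [2176]
F1 ('top', 'side') [ 0.5505  0.3186 -0.2182] 0.138 [1427, 2176]
F2 ('top',) [ 0.4696  0.098  -0.0686] 0.119 [1180]
F2 ('side',) [ 0.4678  0.0976 -0.0599] 0.065 [1667]
F2 ('top', 'side') [ 0.468   0.0981 -0.0612] 0.186 [1180, 1667]
tray ('top',) [ 0.568  -0.1821  0.2304] 0.035 [11831]
t 1.4 pos [ 0.2048 -0.5905  0.2393] yaw 0.334 q [ 1.17  0.52 -0.04  1.6   0.02  1.02 -0.11] grip 0.0856 F [ 0.2 -0.  -1. ]
  units [ 7.921 -9.399  1.488] twist -19.6Traceback (most recent call last):
  File "m.py", line 9, in <module>
    ms={c:near(c,k,ut if c=='top' else us) for c in cs}
          ~~~~^^^^^^^^^^^^^^^^^^^^^^^^^^^^
  File "m.py", line 5, in near
    return min(L,key=lambda d:np.hypot((d['extent'][0]+d['extent'][2])*320-uv[0],(d['extent'][1]+d['extent'][3])*240-uv[1]))['mask'].astype(float)
           ~~~^^^^^^^^^^^^^^^^^^^^^^^^^^^^^^^^^^^^^^^^^^^^^^^^^^^^^^^^^^^^^^^^^^^^^^^^^^^^^^^^^^^^^^^^^^^^^^^^^^^^^^^^^^^^^^
ValueError: min() iterable argument is empty
```

```bash
python3 -m creep '[[0.85,-0.5,0,-1.3,1],[1.7,-1,0,-2.6,1],[2.5,-1.5,0,-3.9,1],[3.4,-2,0,-5.2,1],[4.2,-2.5,0,-6.5,1]]'; python3 -c "
from h import *
need(.469,.098,.15,3.07)"
```

```text
clock: 2.02
position: [0.395, -0.3646, 0.2396]
tool_rot: [3.141, 0.0, 1.248]
force: [0.5, -1.6, -0.2]
grip_width: 0.0852
finger_force: 0.0
t 2.02 pos [ 0.395  -0.3646  0.2396] yaw 1.248 q [ 0.88  0.4  -0.32  1.82  0.15  0.95  0.17] grip 0.0852 F [ 0.5 -1.6 -0.2]
  units [ 7.703 -1.28   1.49 ] twist -13.05
```

```bash
python3 -m creep '[[1,-0.2,0,-1.3,1],[2,-0.4,0,-2.6,1],[2.9,-0.6,0,-3.9,1],[3.9,-0.8,0,-5.2,1],[4.9,-1,0,-6.5,1]]'; python3 -c "
from h import *
need(.4685,.098,.12,3.08)"
```

```text
clock: 2.65
position: [0.4321, -0.0669, 0.2396]
tool_rot: [3.141, 0.001, 2.154]
force: [0.2, -0.2, -0.3]
grip_width: 0.0853
finger_force: 0.0
t 2.65 pos [ 0.4321 -0.0669  0.2396] yaw 2.154 q [ 0.57  0.27 -0.66  2.04  0.22  0.89  0.38] grip 0.0853 F [ 0.2 -0.2 -0.3]
  units [1.961 2.02  1.993] twist -6.63
```

```bash
python3 -m creep '[[0.5,0.5,0.4,-1.3,1],[0.9,0.9,0.8,-2.6,1],[1.3,1.3,1.2,-3.9,1],[1.7,1.7,1.6,-5.2,1],[1.96,2.02,2,-6.5,1]]';python3 -m creep '[[0,0,0,0,1]]'; python3 -c "
from h import *
need(.4685,.098,.02,3.08)"
```

```text
clock: 3.28
position: [0.4696, 0.0976, 0.1186]
tool_rot: [3.141, 0.0, 3.063]
force: [0.9, -1.1, -0.2]
grip_width: 0.0851
finger_force: 0.0
clock: 3.4
position: [0.4687, 0.0977, 0.118]
tool_rot: [3.141, -0.002, 3.06]
force: [-0.5, 0.7, -0.4]
grip_width: 0.0852
finger_force: 0.0
t 3.4 pos [0.4687 0.0977 0.118 ] yaw 3.06 q [ 0.25  0.58 -0.77  2.05  0.6   0.74  0.6 ] grip 0.0852 F [-0.5  0.7 -0.4]
  units [1.000e-03 4.000e-03 1.634e+00] twist -0.14
```

```bash
python3 -m creep '[[0,0,0.5,-0.1,1],[0,0,1,-0.1,1],[0,0,1.4,-0.1,1],[0,0,1.63,-0.1,1],[0,0,1.63,-0.1,1]]';python3 -m creep '[[0,0,0,0,0.3],[0,0,0,0,0.3],[0,0,0,0,0.3],[0,0,0,0,0.3],[0,0,0,0,0.3]]' 40; python3 -c "
from h import *
need(.4685,.098,.02,3.08)"
```

```text
clock: 4.03
position: [0.4692, 0.0957, 0.0215]
tool_rot: [-3.141, -0.0, 3.069]
force: [0.4, 0.1, 1.0]
grip_width: 0.0856
finger_force: 0.0
clock: 4.65
position: [0.4697, 0.096, 0.0222]
tool_rot: [-3.141, 0.001, 3.07]
force: [-2.3, -2.4, 11.2]
grip_width: 0.0435
finger_force: 39.8
t 4.65 pos [0.4697 0.096  0.0222] yaw 3.07 q [ 0.13  0.74 -0.6   2.09  0.81  0.56  0.43] grip 0.0435 F [-2.3 -2.4 11.2]
  units [0.022 0.031 0.037] twist -0.07
```

```bash
python3 -m creep '[[0,0,-0.7,0.2,0.3],[0,0,-1.4,1.4,0.3],[0,0,-2,2.7,0.3],[0,0,-2.2,4,0.3]]'; cat >> h.py <<'E'
T=[.566,-.183,.228]
def tr(x,y): return pl(np.array([[x,y,0.]]),*T)[0,:2]
E
python3 -c "
from h import *
for x in(.045,-.045):print(tr(x,-.05))
need(*tr(.045,-.05),.15,T[2]+np.pi/2)"
```

```text
clock: 5.15
position: [0.4699, 0.0961, 0.1557]
tool_rot: [3.14, 0.002, 2.505]
force: [0.9, 0.1, -2.8]
grip_width: 0.043
finger_force: 42.7
[ 0.6211369  -0.22153468]
[ 0.53346607 -0.24187736]
t 5.15 pos [0.4699 0.0961 0.1557] yaw 2.505 q [ 0.19  0.49 -0.67  2.03  0.43  0.77  0.19] grip 0.043 F [ 0.9  0.1 -2.8]
  units [-5.172 -2.762  0.1  ] twist 5.06
```

```bash
python3 -m creep '[[-0.8,-0.4,0,0.9,0.3],[-1.7,-0.9,0,1.9,0.3],[-2.6,-1.4,0,2.9,0.3],[-3.4,-1.8,0,3.9,0.3],[-4.2,-2.2,0,5,0.3]]';python3 -m creep '[[0,0,0,0,0.3]]'; python3 -c "
from h import *
need(*tr(.045,-.05),.10,T[2]+np.pi/2)"
```

```text
clock: 5.78
position: [0.5957, -0.1608, 0.1538]
tool_rot: [3.141, -0.0, 1.809]
force: [1.2, 0.5, -1.0]
grip_width: 0.0435
finger_force: 42.7
clock: 5.9
position: [0.5957, -0.1632, 0.1532]
tool_rot: [-3.141, 0.001, 1.806]
force: [-0.9, 0.5, -2.5]
grip_width: 0.0437
finger_force: 42.6
t 5.9 pos [ 0.5957 -0.1632  0.1532] yaw 1.806 q [ 0.46  0.64 -0.44  1.68  0.33  0.9   0.13] grip 0.0437 F [-0.9  0.5 -2.5]
  units [-1.044  0.186  0.888] twist 0.05
```

```bash
python3 -m creep '[[-0.5,0.1,0,0,0.3],[-1.04,0.19,0.4,0.05,0.3],[-1.04,0.19,0.8,0.05,0.3],[-1.04,0.19,0.8,0.05,0.3]]'; python3 -c "
from h import *
need(*tr(.045,-.05),.039,T[2]+np.pi/2)
a=grab_frame('top');b=grab_frame('side');cv2.imwrite('pics/c1.png',np.hstack([a[180:340,300:540],b[80:260,230:430][:160]]).repeat(1,0) if 0 else cv2.resize(np.hstack([a[180:340,330:520],b[100:260,230:420]]),None,fx=2,fy=2))"
```

```text
clock: 6.4
position: [0.6202, -0.216, 0.1041]
tool_rot: [-3.139, -0.002, 1.808]
force: [0.0, 0.3, -1.8]
grip_width: 0.0435
finger_force: 42.5
t 6.4 pos [ 0.6202 -0.216   0.1041] yaw 1.808 q [ 0.51  0.76 -0.41  1.59  0.36  0.87  0.2 ] grip 0.0435 F [ 0.   0.3 -1.8]
  units [-0.095 -0.003  1.085] twist 0.06
```

View pics/c1.png

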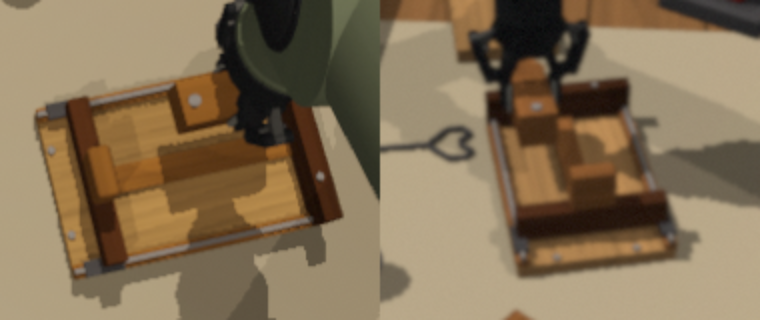

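The former (tail disc at crop (195,100)) hangs above the far lane with its nose towards the fence and is aligned with it, so I'll lower it.

```bash
python3 -m creep '[[-0.05,0,0.4,0.05,0.3],[-0.09,0,0.7,0.05,0.3],[-0.09,0,0.9,0.05,0.3],[-0.09,0,1,0.05,0.3],[-0.09,0,1.03,0.05,0.3]]'; python3 -c "
from h import *
need(*tr(.045,-.05),.04,T[2]+np.pi/2)"
```

```text
clock: 7.12
position: [0.6227, -0.2219, 0.0437]
tool_rot: [3.141, -0.0, 1.8]
force: [0.9, -0.9, -1.0]
grip_width: 0.0436
finger_force: 42.6
t 7.12 pos [ 0.6227 -0.2219  0.0437] yaw 1.8 q [ 0.49  0.84 -0.38  1.61  0.4   0.77  0.17] grip 0.0436 F [ 0.9 -0.9 -1. ]
  units [ 0.011 -0.024  0.062] twist 0.01
```

```bash
python3 -m creep '[[0,0,0.04,0,0.3],[0,0,0.06,0,0.3]]'; python3 -m creep '[[0,0,0,0,0.45],[0,0,0,0,0.65],[0,0,0,0,0.65],[0,0,0,0,0.65]]';  python3 -c "
from h import *
need(*tr(.045,-.05),.15,T[2]+np.pi/2)"
```

```text
clock: 7.38
position: [0.6227, -0.2221, 0.0403]
tool_rot: [3.141, 0.0, 1.8]
force: [-1.2, 0.5, 7.2]
grip_width: 0.0435
finger_force: 43.7
clock: 7.88
position: [0.6226, -0.2221, 0.0401]
tool_rot: [3.142, -0.0, 1.8]
force: [0.3, 1.0, 0.1]
grip_width: 0.0558
finger_force: 0.0
t 7.88 pos [ 0.6226 -0.2221  0.0401] yaw 1.8 q [ 0.49  0.84 -0.38  1.61  0.4   0.77  0.17] grip 0.0558 F [0.3 1.  0.1]
  units [ 0.014 -0.022 -1.831] twist 0.01
```

Touched down softly and was released. Lifting off and heading for the other former.

```bash
python3 -m creep '[[0,0,-0.6,0,0.65],[0,0,-1.4,0,0.65],[0.3,0,-2.2,0,1],[1.2,0.1,-2.2,-1,1],[2.2,0.1,-2.2,-2,1]]';  python3 -c "
from h import *
need(.551,.3185,.15,np.pi-.21)"
```

```text
clock: 8.5
position: [0.5985, -0.0911, 0.1728]
tool_rot: [3.14, 0.001, 2.082]
force: [1.3, 0.7, -1.1]
grip_width: 0.0848
finger_force: 0.0
t 8.5 pos [ 0.5985 -0.0911  0.1728] yaw 2.082 q [ 0.41  0.61 -0.52  1.7   0.37  0.93  0.26] grip 0.0848 F [ 1.3  0.7 -1.1]
  units [6.34  2.652 0.376] twist -6.08
```

```bash
python3 -m creep '[[0.9,0.4,0,-1.2,1],[1.8,0.75,0,-2.4,1],[2.7,1.1,0,-3.6,1],[3.6,1.5,0,-4.8,1],[4.5,1.9,0,-6.1,1]]';  python3 -c "
from h import *
need(.551,.3185,.12,np.pi-.21)
M=silhouettes('top','former') if grab_frame('top') is None else silhouettes('top','former_a')
for d in M:
  e=d['extent'];g=ray('top',((e[0]+e[2])*320,(e[1]+e[3])*240),.03);print(round(d['p'],2),g)
  if g[1]<-.1: print(fit({'top':d['mask'].astype(float)},FORMER,[*g,-1.34],.018), 'ideal',tr(.045,-.05))"
```

```text
clock: 9.12
position: [0.5664, 0.2009, 0.1724]
tool_rot: [-3.142, 0.001, 2.936]
force: [0.8, 0.7, -0.3]
grip_width: 0.0858
finger_force: 0.0
t 9.12 pos [0.5664 0.2009 0.1724] yaw 2.936 q [ 0.06  0.66 -0.74  1.7   0.52  0.99  0.49] grip 0.0858 F [ 0.8  0.7 -0.3]
  units [0.651 1.867 0.873] twist 0.03
0.86 [0.52858332 0.32539942]
0.85 [ 0.61968124 -0.21958688]
(array([ 0.6234343 , -0.2211843 , -1.32528515]), np.float64(0.0757427007544682)) ideal [ 0.6211369  -0.22153468]
```

```bash
python3 -m creep '[[0.3,0.9,0.4,0,1],[0.6,1.7,0.8,0,1],[0.65,1.87,0.9,0,1],[0.65,1.87,0.9,0,1]]';  python3 -c "
from h import *
need(.551,.3185,.021,np.pi-.21)"
```

```text
clock: 9.72
position: [0.5517, 0.3173, 0.1177]
tool_rot: [-3.141, -0.001, 2.932]
force: [-0.6, -1.0, 1.0]
grip_width: 0.0853
finger_force: 0.0
t 9.72 pos [0.5517 0.3173 0.1177] yaw 2.932 q [-0.17  0.77 -0.69  1.64  0.58  0.95  0.28] grip 0.0853 F [-0.6 -1.   1. ]
  units [0.015 0.018 1.612] twist 0.0
```

```bash
python3 -m creep '[[0,0,0.5,0,1],[0,0,1,0,1],[0.02,0.02,1.4,0,1],[0.02,0.02,1.6,0,1],[0.02,0.02,1.6,0,1]]';python3 -m creep '[[0,0,0,0,0.3],[0,0,0,0,0.3],[0,0,0,0,0.3],[0,0,0,0,0.3],[0,0,0,0,0.3]]' 40;python3 -m creep '[[0,0,-0.7,0.2,0.3],[0,0,-1.4,1.3,0.3],[0,0,-2.2,2.6,0.3],[0,0,-2.3,3.8,0.3]]'; python3 -c "
from h import *
need(*tr(-.045,-.05),.15,T[2]+np.pi/2)"
```

```text
clock: 10.35
position: [0.5511, 0.3182, 0.0219]
tool_rot: [-3.141, -0.0, 2.93]
force: [0.1, -0.5, -0.5]
grip_width: 0.0854
finger_force: 0.0
clock: 10.98
position: [0.5514, 0.3187, 0.0229]
tool_rot: [3.141, 0.001, 2.931]
force: [-1.0, -0.8, 6.8]
grip_width: 0.0434
finger_force: 41.3
clock: 11.48
position: [0.5521, 0.3194, 0.1638]
tool_rot: [3.137, 0.001, 2.394]
force: [-1.1, -0.1, -2.6]
grip_width: 0.0434
finger_force: 42.2
t 11.47 pos [0.5521 0.3194 0.1638] yaw 2.394 q [-0.23  0.68 -0.6   1.61  0.44  0.98 -0.15] grip 0.0434 F [-1.1 -0.1 -2.6]
  units [-6.13  -7.074  0.204] twist 4.27
```

```bash
python3 -m creep '[[-0.65,-0.75,0,0.8,0.3],[-1.3,-1.5,0,1.6,0.3],[-1.9,-2.2,0,2.4,0.3],[-2.55,-2.95,0,3.2,0.3],[-3.2,-3.7,0,4.2,0.3]]';  python3 -c "
from h import *
need(*tr(-.045,-.05),.15,T[2]+np.pi/2)"
```

```text
clock: 12.1
position: [0.5425, 0.0232, 0.1604]
tool_rot: [3.141, 0.0, 1.81]
force: [0.8, -0.5, -3.0]
grip_width: 0.0432
finger_force: 42.2
t 12.1 pos [0.5425 0.0232 0.1604] yaw 1.81 q [ 0.19  0.53 -0.47  1.87  0.32  0.81 -0.2 ] grip 0.0432 F [ 0.8 -0.5 -3. ]
  units [-4.257 -1.192  0.174] twist 0.08
```

```bash
python3 -m creep '[[-0.9,-0.25,0,0.08,0.3],[-1.8,-0.5,0,0.08,0.3],[-2.7,-0.75,0,0.08,0.3],[-3.6,-1,0,0.08,0.3],[-4.26,-1.19,0,0.08,0.3]]'; python3 -m creep '[[0,0,0.4,0,0.3],[0,0,0.8,0,0.3],[0,0,0.8,0,0.3]]';python3 -c "
from h import *
need(*tr(-.045,-.05),.046,T[2]+np.pi/2)"
```

```text
clock: 12.72
position: [0.5343, -0.2428, 0.1603]
tool_rot: [-3.142, 0.0, 1.801]
force: [0.4, 0.3, -2.0]
grip_width: 0.0434
finger_force: 42.2
clock: 13.1
position: [0.534, -0.2398, 0.111]
tool_rot: [-3.14, -0.002, 1.803]
force: [0.5, -0.0, -2.1]
grip_width: 0.0433
finger_force: 42.0
t 13.1 pos [ 0.534  -0.2398  0.111 ] yaw 1.803 q [ 0.6   0.65 -0.41  1.79  0.35  0.77  0.25] grip 0.0433 F [ 0.5 -0.  -2.1]
  units [-0.033 -0.015  1.083] twist 0.03
```

```bash
python3 -m creep '[[-0.03,-0.01,0.4,0,0.3],[-0.03,-0.01,0.8,0,0.3],[-0.03,-0.01,1.05,0,0.3],[-0.03,-0.01,1.1,0,0.3],[-0.03,-0.01,1.15,0,0.3]]'; python3 -m creep '[[0,0,0.02,0,0.3]]';python3 -c "
from h import *
need(*tr(-.045,-.05),.0405,T[2]+np.pi/2)"
```

```text
clock: 13.72
position: [0.5353, -0.2422, 0.0438]
tool_rot: [3.141, 0.001, 1.803]
force: [-0.1, 0.2, -1.6]
grip_width: 0.0436
finger_force: 42.2
clock: 13.85
position: [0.5351, -0.2422, 0.0424]
tool_rot: [3.141, 0.0, 1.803]
force: [-0.2, 0.2, -1.6]
grip_width: 0.0439
finger_force: 42.2
t 13.85 pos [ 0.5351 -0.2422  0.0424] yaw 1.803 q [ 0.57  0.75 -0.36  1.82  0.41  0.65  0.2 ] grip 0.0439 F [-0.2  0.2 -1.6]
  units [ 0.011 -0.025  0.032] twist 0.03
```

```bash
python3 -m creep '[[0,0,0.03,0,0.3],[0,0,0.03,0,0.3]]'; python3 -m creep '[[0,0,0,0,0.45],[0,0,0,0,0.65],[0,0,0,0,0.65],[0,0,0,0,0.65]]'; python3 -m creep '[[0,0,-0.6,0,0.65],[0,0,-1.4,0,0.65],[0.5,0,-2,0,1],[1.4,0,-2,0,1],[2.2,0,-2,0,1]]'; python3 -c "
from h import *
need(*tr(0,.2),.16,T[2])"
```

```text
clock: 14.1
position: [0.5351, -0.2422, 0.0409]
tool_rot: [3.141, 0.001, 1.803]
force: [-3.4, 0.6, 8.7]
grip_width: 0.0434
finger_force: 43.6
clock: 14.6
position: [0.5348, -0.2421, 0.0401]
tool_rot: [3.142, 0.0, 1.803]
force: [-0.2, 0.1, 0.1]
grip_width: 0.0553
finger_force: 0.0
clock: 15.22
position: [0.5041, -0.1121, 0.1606]
tool_rot: [3.141, 0.0, 1.802]
force: [0.6, -0.1, -0.7]
grip_width: 0.0855
finger_force: 0.0
t 15.22 pos [ 0.5041 -0.1121  0.1606] yaw 1.802 q [ 0.45  0.49 -0.46  1.94  0.3   0.78  0.05] grip 0.0855 F [ 0.6 -0.1 -0.7]
  units [1.947 0.745 0.01 ] twist 11.28
```

```bash
python3 -m creep '[[0.5,0.2,-0.2,1.3,1],[1,0.4,-0.5,2.6,1],[1.5,0.6,-0.5,3.9,1],[1.95,0.7,-0.5,5.2,1],[1.95,0.75,-0.5,6.5,1]]'; python3 -m creep '[[0,0,0,1.3,1],[0,0,0,2.6,1],[0,0,0,3.9,1],[0,0,0,4.8,1]]'; python3 -c "
from h import *
need(*tr(0,.096),.13,T[2])
a=grab_frame('top');b=grab_frame('side');cv2.imwrite('pics/c2.png',cv2.resize(np.hstack([a[180:340,330:520],b[100:260,230:420]]),None,fx=2,fy=2))
for c in('top','side'):
  for d in silhouettes(c,'former_a'):
    e=d['extent'];g=ray(c,((e[0]+e[2])*320,(e[1]+e[3])*240),.04);print(c,round(d['p'],2),g,fit({c:d['mask'].astype(float)},FORMER,[*g,-1.34],.018))
  d=silhouettes(c,'jaw')[:1]
  if d: print(c,'jaw',d[0]['p'],fit({c:d[0]['mask'].astype(float)},jawp(),T))
"
```

```text
clock: 15.85
position: [0.5213, 0.0129, 0.1902]
tool_rot: [-3.141, -0.001, 0.892]
force: [0.1, -0.3, -0.2]
grip_width: 0.0854
finger_force: 0.0
clock: 16.35
position: [0.5213, 0.0107, 0.1901]
tool_rot: [3.142, -0.0, 0.22]
force: [-0.0, 0.5, -0.7]
grip_width: 0.0856
finger_force: 0.0
t 16.35 pos [0.5213 0.0107 0.1901] yaw 0.22 q [-0.05  0.42 -0.11  1.92  0.06  0.8  -1.54] grip 0.0856 F [-0.   0.5 -0.7]
  units [0.009 1.713 1.002] twist -0.06
top 0.92 [ 0.61247402 -0.21389215] (array([ 0.62298776, -0.221466  , -1.29869446]), np.float64(0.09370181408962774))
top 0.74 [ 0.53190568 -0.23836308] (array([ 0.53651807, -0.24199221, -1.27337869]), np.float64(0.13496273806237924))
top jaw 0.31 (array([ 0.566, -0.183,  0.228]), np.float64(1.0))
side 0.78 [ 0.6172203  -0.21504446] (array([ 0.62200182, -0.22204589, -1.37169961]), np.float64(0.12309319534107588))
side jaw 0.57 (array([ 0.56563467, -0.18119336,  0.22883265]), np.float64(0.1810296826944996))
```

View pics/c2.png

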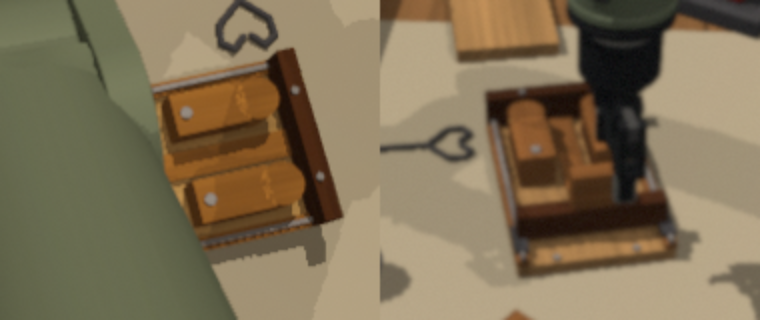

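Both formers lie in their lanes, with the noses at crop (275,95) and (300,185) close to the fence and the tails towards the jaw. Now I'll grip the handle.

```bash
python3 -m creep '[[0,0.9,0,0,1],[0,1.7,0,0,1],[0,1.71,0.5,-0.06,1],[0,1.71,0.9,-0.06,1],[0,1.71,0.9,-0.06,1]]'; python3 -c "
from h import *
need(*tr(0,.096),.083,T[2])"
```

```text
clock: 17.27
position: [0.5433, -0.0894, 0.1349]
tool_rot: [-3.14, 0.003, 0.234]
force: [-0.2, -0.1, 1.0]
grip_width: 0.0851
finger_force: 0.0
t 17.27 pos [ 0.5433 -0.0894  0.1349] yaw 0.234 q [ 0.12  0.54 -0.09  1.88  0.07  0.72 -1.34] grip 0.0851 F [-0.2 -0.1  1. ]
  units [0.018 0.006 0.864] twist 0.05
```

```bash
python3 -m creep '[[0.02,0,0.4,0,1],[0.02,0,0.7,0,1],[0.02,0,0.86,0,1],[0.02,0,0.86,0,1]]'; python3 -m creep '[[0,0,0,0,0.1],[0,0,0,0,0.1],[0,0,0,0,0.1],[0,0,0,0,0.1],[0,0,0,0,0.1]]' 60;python3 -m creep '[[0,0,0,0,0.1],[0,0,0,0,0.1]]'; python3 -c "
from h import *
need(*tr(0,.006),.083,T[2])"
```

```text
clock: 17.77
position: [0.5452, -0.0891, 0.0843]
tool_rot: [-3.141, 0.001, 0.233]
force: [-0.3, 0.7, 0.2]
grip_width: 0.0852
finger_force: 0.0
clock: 18.4
position: [0.5456, -0.0892, 0.0849]
tool_rot: [3.141, -0.0, 0.233]
force: [-1.6, 0.7, 6.3]
grip_width: 0.0211
finger_force: 58.6
clock: 18.65
position: [0.5455, -0.0891, 0.0849]
tool_rot: [3.141, -0.0, 0.233]
force: [-1.1, -0.6, 6.4]
grip_width: 0.0215
finger_force: 58.6
t 18.65 pos [ 0.5455 -0.0891  0.0849] yaw 0.233 q [ 0.11  0.62 -0.08  1.91  0.08  0.61 -1.36] grip 0.0215 F [-1.1 -0.6  6.4]
  units [-0.029  1.501  0.032] twist 0.04
```

```bash
python3 -m creep '[[0,0.25,0,0,0.1],[0,0.5,0,0,0.1],[0,0.75,0,0,0.1],[0,1,0,0,0.1],[0,1.2,0,0,0.1]]'; python3 -m creep '[[0,0.06,0,0,0.1],[0,0.12,0,0,0.1],[0,0.18,0,0,0.1],[0,0.22,0,0,0.1],[0,0.22,0,0,0.1]]'; python3 -c "
from h import *
need(*tr(0,.006),.083,T[2])"
```

```text
clock: 19.27
position: [0.562, -0.1595, 0.0849]
tool_rot: [-3.141, 0.0, 0.233]
force: [-4.1, 2.3, 8.5]
grip_width: 0.0216
finger_force: 59.2
clock: 19.9
position: [0.5649, -0.172, 0.0849]
tool_rot: [-3.141, 0.0, 0.233]
force: [-3.8, 0.6, 8.7]
grip_width: 0.0215
finger_force: 59.7
t 19.9 pos [ 0.5649 -0.172   0.0849] yaw 0.233 q [ 0.26  0.67 -0.09  1.81  0.09  0.67 -1.22] grip 0.0215 F [-3.8  0.6  8.7]
  units [-0.025  0.083  0.032] twist 0.04
```

```bash
for i in 1; do python3 -m creep '[[0,0.03,0,0,0.1],[0,0.06,0,0,0.1],[0,0.08,0,0,0.1],[0,0.08,0,0,0.1]]'; done; python3 -m creep '[[0,0.03,0,0,0.1],[0,0.03,0,0,0.1]]'; python3 -m creep '[[0,0.03,0,0,0.1],[0,0.03,0,0,0.1]]'
```

```text
clock: 20.4
position: [0.566, -0.1764, 0.0849]
tool_rot: [-3.141, 0.0, 0.233]
force: [-4.9, 1.8, 9.3]
grip_width: 0.0214
finger_force: 59.8
clock: 20.65
position: [0.5661, -0.1769, 0.0849]
tool_rot: [-3.14, 0.001, 0.234]
force: [-8.1, 10.6, 13.5]
grip_width: 0.0211
finger_force: 60.4
clock: 20.9
position: [0.5661, -0.177, 0.0849]
tool_rot: [-3.137, 0.002, 0.235]
force: [-13.2, 19.6, 20.0]
grip_width: 0.0212
finger_force: 61.2
```

```bash
python3 -m creep '[[0,0.03,0,0,0.1],[0,0.03,0,0,0.1],[0,0.03,0,0,0.1]]'; python3 -c "
from h import *
need(*tr(0,.006),.083,T[2])
a=grab_frame('top');b=grab_frame('side');cv2.imwrite('pics/c3.png',cv2.resize(np.hstack([a[180:340,330:520],b[100:260,230:420]]),None,fx=2,fy=2))"
```

```text
clock: 21.28
position: [0.5661, -0.1771, 0.0849]
tool_rot: [-3.136, 0.003, 0.236]
force: [-17.1, 29.6, 26.5]
grip_width: 0.021
finger_force: 62.0
t 21.27 pos [ 0.5661 -0.1771  0.0849] yaw 0.236 q [ 0.27  0.67 -0.09  1.79  0.08  0.68 -1.2 ] grip 0.021 F [-17.1  29.6  26.5]
  units [-0.024 -0.004  0.031] twist 0.06
```

View pics/c3.png

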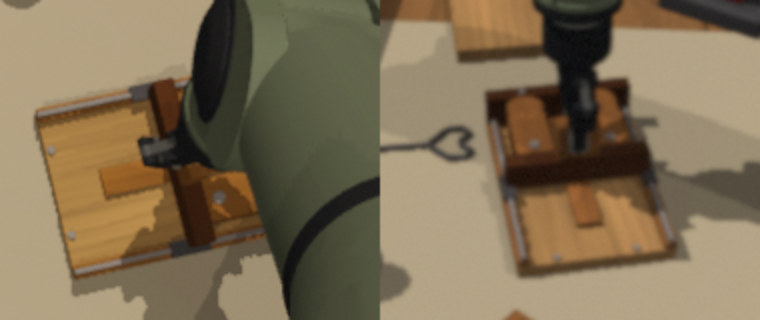

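The picture shows the bar tight on both tails (side crop (575,160)). Releasing.

```bash
python3 -m creep '[[0,0,-0.02,0,0.4],[0,0,-0.02,0,0.7],[0,-0.05,-0.02,0,0.8],[0,-0.05,-0.02,0,0.8]]'; python3 -m creep '[[0,0,-0.4,0,0.8],[0,0,-1,0,0.8],[0,0,-1.8,0,0.8],[0,0,-2.6,0,0.8]]'; python3 -m creep '[[0,-0.9,0,0,0.8],[0,-1.8,0,0,0.8],[0,-2.7,0,0,0.8],[0,-3.6,0,0,0.8],[0,-4.5,0,0,0.8]]'; python3 -c "
from h import *
import time
a=grab_frame('top');b=grab_frame('side');cv2.imwrite('pics/c4.png',cv2.resize(np.hstack([a[180:340,330:520],b[100:260,230:420]]),None,fx=2,fy=2))
for c in('top','side'):
  for d in silhouettes(c,'former_a'):
    e=d['extent'];g=ray(c,((e[0]+e[2])*320,(e[1]+e[3])*240),.04);print(c,round(d['p'],2),g)
  for d in silhouettes(c,'jaw')[:1]: print(c,'jaw',d['p'],[fit({c:d['mask'].astype(float)},jawp(q),T)[1] for q in (.084,.087,.09,.093)])
"
```

```text
clock: 21.88
position: [0.5667, -0.1788, 0.0856]
tool_rot: [-3.141, 0.0, 0.233]
force: [-0.3, 0.4, 0.7]
grip_width: 0.0681
finger_force: 0.0
clock: 22.38
position: [0.5665, -0.179, 0.2432]
tool_rot: [-3.141, 0.0, 0.233]
force: [-0.0, -0.1, -0.0]
grip_width: 0.0685
finger_force: 0.0
clock: 23.0
position: [0.5038, 0.0852, 0.2419]
tool_rot: [3.142, -0.0, 0.233]
force: [0.0, 0.6, -0.2]
grip_width: 0.0681
finger_force: 0.0
top 0.97 [ 0.62754523 -0.2321423 ]
top 0.82 [ 0.53599609 -0.25300217]
top jaw 0.6 [np.float64(0.19694701091918343), np.float64(0.19717281429337485), np.float64(0.19704245819996957), np.float64(0.19683986103058337)]
side 0.98 [ 0.62516039 -0.25301128]
side 0.69 [ 0.55575301 -0.15234127]
side 0.66 [ 0.54345883 -0.27191931]
side jaw 0.77 [np.float64(0.2777999554578804), np.float64(0.2779403577693512), np.float64(0.27798404031919355), np.float64(0.2777728743748161)]
```

View pics/c4.png

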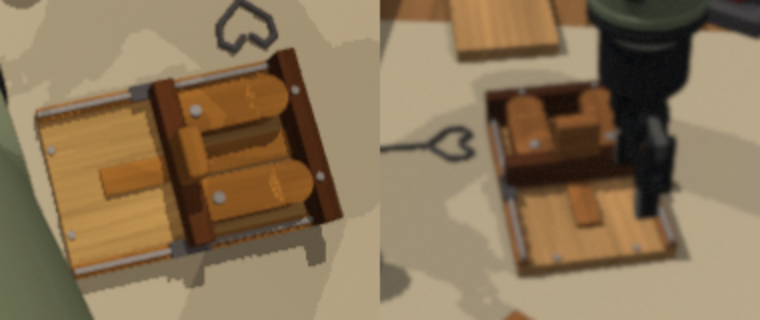

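Both noses touch the fence (crop (287,95) and (312,182)) and the jaw bar touches both tails. The gripper is clear of everything, so I'll hand in.

```bash
python3 -c "
from workcell import *
print(bot.job_done())"
```

```text
the job is handed in; nothing more can be done
None
```

Both formers lie in their lanes, noses pressed against the fence by the closed jaw, and the gripper has let go; I handed the job in at about 23 s of the 72 s allowed and have had no verdict back.

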